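Offer a mould gate up to its hinge and hold it for the pin

TASK

On the pottery table, pick up the loose gate board whose hinge has a single knuckle at mid-height and offer it up to the open mould frame, so that its knuckle sits midway in the gap between the frame's two knuckles with the three holes in one upright line, ready for the pin, and the gate standing wide open, pointing away from the frame. Finish while still holding the gate there, upright, steady and off the table, not resting on or pressing against the frame; nobody drops the pin in yet. Leave the other gate board, the fired figure, the hinge pin and the cup where they are.

Things in the scene. Friction and masses are not known exactly. Their poses are not given: they have to be found in the camera images.
- frame: Fixed plywood mould frame, three walls 20 mm thick, tops 102 mm high, on a 12 mm base board. Origin on the table under its vertical hinge axis, z up. Its open side and the opened gate's direction are its -y. The jamb wall that carries the hinge spans x -10 to 10, y 16 to 206 mm; the rest lies on its -x side (x -185 to 15 mm), all at y > 16 mm, nothing in front (-y).
- frame_hole (a point): On the frame's hinge axis, midway in the 38 mm gap between its two fixed steel knuckles (24 mm outside, 12 mm bore, heights 20-44 and 82-106 mm), 63 mm above the table; axes as the frame's. The gap is open to -y and the sides; the jamb wall's end is 16 mm behind (+y), so an aligned gate knuckle clears it by 4 mm.
- gate: The gate to use: loose plywood board 110 mm long (x), 20 thick (y), 80 high (z), about 0.24 kg, standing free on its long edge. Origin: centre of its underside, z up. ONE steel knuckle at its -x end; thin straps on both faces from x -55 to -25 mm, bare elsewhere: grip across the thickness at x = 0, from above. Aligned, its underside is 23 mm up; wide open, its +x points along the frame's -y.
- gate_hole (a point): Centre of the bore of the gate's knuckle (24 mm outside, 12 mm bore along z, 26 mm tall, heights 27 to 53 mm): (-71, 0, 40) mm in the gate; axes as the gate's.
- gate_end (a point): Middle of the gate's free end, away from the knuckle: (55, 0, 40) mm in the gate.
- other_gate: A second loose board of the same size, material and origin, but with TWO 20 mm tall knuckles at its -x end (heights 2 to 22 and 58 to 78 mm, none in the middle). It belongs elsewhere; leave it. The two boards may stand in either place.
- figure: Fired clay bear figure, about 70 mm wide and 87 mm tall, standing inside the frame on its base board. Origin under its centre. Leave it alone.
- pin: Steel hinge pin, 8 mm thick and about 100 mm long with a square head, lying on the table. Origin under its middle. Leave it alone.
- cup: Blue plastic water cup, 80 mm wide, 95 mm tall, on the table. Origin under its centre. Leave it alone.

How it is judged:
By the outcome, as a careful person would: the job done as asked, in the order asked, and still so for the second after the job is handed in, while the arm keeps its last pose, push and grip.
It also fails if it takes over 46 s, if anything falls off the work surface, if the arm or the gripper's body presses on something with over 40 N, if the wrist force passes 120 N, or if a joint passes its speed limit or range.

ROBOT

A 6-joint arm with a two-finger parallel gripper is mounted at the origin on the work surface. World frame = base frame: x ahead of the robot, y to its left, z up, the work surface at z = 0. Lengths are in m, angles in degrees, forces in N, time in s.
With the tool pointing down it reaches from about 0.35 to 0.875 m from the base axis. Payload 4.2 kg.
Tool frame: the origin (TCP) lies on the front face of the gripper's body, between the roots of the fingers; the fingertips stand 70 mm ahead of it and the grasp point (between the pads) lies 51 mm ahead of it; x points along the fingers, y is the direction in which the jaws open and shut, and the axes are right-handed (so a half turn about x gives the same grasp; the last joint's range is limited). The gripper opens to 87 mm and grips with 3 to 60 N. Pads are 19 mm wide; open, the fingers measure 117 mm over their backs; the gripper's body (75 mm by 190 mm) begins 51 mm behind the grasp point.
Start: joints at [86.895, 22.042, 0.453, 0, -68.411, -14.817], TCP at [0.192, 0.595, 0.292] pointing down, gripper open.
Joint ranges: [-179.83, 179.83], [-69.29, 118.12], [-61.27, 80.66], [-181.25, 117.63], [-171.15, -9.14], [-177.46, 177.46]. Speed limits (degrees/s): [159.86, 159.86, 180, 180, 180, 180].

INTERFACE

Orientations are given as a 3x3 rotation matrix whose columns are the frame's x, y, z axes.
In Python, from station import r, viewer, spotter gives the robot as it stands.
- The arm moves only by the tool move_arm, never from a script. Its argument "series" is a list that holds one entry, the list of rows, each a list of 7 numbers: the turn, a rotation vector about the world's x, y, z scaled (see below), then the shift along the world's x, y, z scaled (see below), then the opening, from 0 (shut) to 1 (fully open). A call has 1 to 20 rows; each row shifts and turns the pose as measured when the row begins; what a row does not reach is not made up. The controller multiplies each number of a shift by 60 mm and each number of a turn by 8 degrees. A row lasts 1/8 s, in which the tool goes at most 62.5 mm and 10.7 degrees, less where a joint would pass 70% of its speed; a pose out of reach is approached as far as the arm can. A call with a number of a shift or a turn outside -1 to 1 is refused whole. A call with a gripper value outside its range is refused whole. The fingers move at their own pace and stop on an object; the grip force is fixed at half the most. Time passes only in rows, so rows that do not move let the fingers close. It gives the time, the measured TCP pose, the force and the opening at its end, in the units of the state.
- r.sense(): the state, without advancing time (a new reading comes with each control period).
- viewer.capture(name): name is "scene" or "top" or "wrist"; returns (picture, depth): 480x640x3 uint8, red, green, blue; 480x640 float32, m along the optical axis (not along the pixel's ray), 0 where there is no reading.
- viewer.camera_params(name): a dict with "mtx" (3x3 intrinsics, pixels), "pose" (4x4, takes a point from camera to world coordinates). Camera axes: x right, y down, z forward; pixel columns grow to the right and rows downward; lengths in m; the calibration is good to about 2 mm. A picture is of the moment at which its call begins: read the wrist's pose just before it. camera_params takes no time and is no camera call; for the wrist camera it gives the pose at the moment of the call.
- r.finish_job(): hands the job in, once; it reports no verdict.
Trained networks look in the newest picture that a camera, given by its name, has taken for a name from the list of things; names that differ only in an ending like _2 or _b are one class to them, and where a whole thing is asked for, a point or a joint stands for the part that bears it (a point fixed in the world has none). Each returns a list of dicts, best first, with "conf" (0 to 1); they miss things now and then, are a little off and sometimes report something else, mostly with a low value. They report only what shows in the picture. A call takes as long as a camera call.
- spotter.find_in(camera, name): "centre" ([column, row] in pixels, amid what is visible of it).
- spotter.trace(camera, name): "mask" (480x640 bool, what is visible of it) and "centre" ([column, row] in pixels, amid what is visible of it).
The state is a dict: "time_s": time; "joints": joint angles; "joint_velocities": joint speeds; "effort": joint torques, N m; "tcp_pos": TCP position; "ee_rot": TCP orientation; "wrist_force": force on the tool from outside, world axes, zero at the start; "moment": the same for the moment, N m; "gripper_width": opening from 0.0 (shut) to 1.0 (fully open).
Only numpy, scipy, OpenCV 4.12 (cv2) and the standard library are available. Lean on these libraries where they do the work, as an engineer would, in place of code of your own. Each camera call takes 0.05 s, during which the arm holds its last target.

## Working session

There is one attempt and no reset: what is moved stays moved. The work goes in short steps, Python scripts to look and compute and a tool call to move; the robot and the scene stay as the last step left them, time stands still between calls to the robot, and variables do not carry over. Pictures are saved under pics/ and viewed, and the job is handed in when it is done.

Besides the shell and the picture viewer there is one more tool, called after ">>>" as name(argument=value, ...), one argument or row to a line, values as JSON. move_arm: Moves the arm, as the interface text tells. Its arguments: {"type":"object","properties":{"series":{"type":"array","items":{"type":"array","items":{"type":"array","items":{"type":"number","minimum":-1,"maximum":1}}}}},"required":["series"]}

```bash
mkdir -p pics; ls
python3 - <<'E'
from station import r, viewer, spotter
import cv2,numpy as np
s=r.sense();print(s)
for c in ["scene","top","wrist"]:
    p=viewer.camera_params(c);print(c,p["mtx"].round(1).tolist(),p["pose"].round(4).tolist())
    im,d=viewer.capture(c);cv2.imwrite(f"pics/{c}0.png",im[:,:,::-1]);np.savez(f"{c}0.npz",im=im,d=d,K=p["mtx"],T=p["pose"])
E
```

```text
pics
{'time_s': 0.0, 'joints': array([ 8.68954742e+01,  2.20912634e+01,  3.79168097e-01, -2.84945288e-02,
       -6.84128452e+01, -1.48176242e+01]), 'joint_velocities': array([-0.02641933, -0.01691728,  0.11423977,  0.0074766 , -0.02684874,
       -0.05468004]), 'effort': array([-5.94008015e-04, -3.90669715e+01,  1.87400061e+01,  4.21977684e+00,
        1.09160817e-02, -1.97467325e-04]), 'tcp_pos': array([0.19215539, 0.59424421, 0.29115127]), 'ee_rot': array([[-5.79857006e-04, -3.07898395e-01, -9.51419068e-01],
       [-2.15233414e-03, -9.51416640e-01,  3.07898921e-01],
       [-9.99997516e-01,  2.22630909e-03, -1.11014624e-04]]), 'wrist_force': array([-0.56161242,  0.02192223, -0.12793522]), 'moment': array([-0.03676828, -0.00462345,  0.02992554]), 'gripper_width': 1.0041346594685858}
scene [[567.9, 0.0, 315.4], [0.0, 567.9, 234.2], [0.0, 0.0, 1.0]] [[0.7048, 0.5063, -0.4969, 1.0965], [0.7092, -0.4866, 0.5102, -0.5788], [0.0165, -0.712, -0.702, 0.7776], [0.0, 0.0, 0.0, 1.0]]
top [[472.5, 0.0, 312.3], [0.0, 472.5, 237.3], [0.0, 0.0, 1.0]] [[0.0027, -0.9864, 0.1645, 0.4415], [-1.0, -0.0015, 0.007, -0.0714], [-0.0067, -0.1645, -0.9864, 0.9588], [0.0, 0.0, 0.0, 1.0]]
wrist [[421.5, 0.0, 317.4], [0.0, 421.5, 237.7], [0.0, 0.0, 1.0]] [[-0.3073, -0.9102, -0.2777, 0.2681], [-0.9516, 0.2946, 0.0872, 0.5698], [0.0024, 0.2911, -0.9567, 0.3835], [0.0, 0.0, 0.0, 1.0]]
```

View pics/scene0.png

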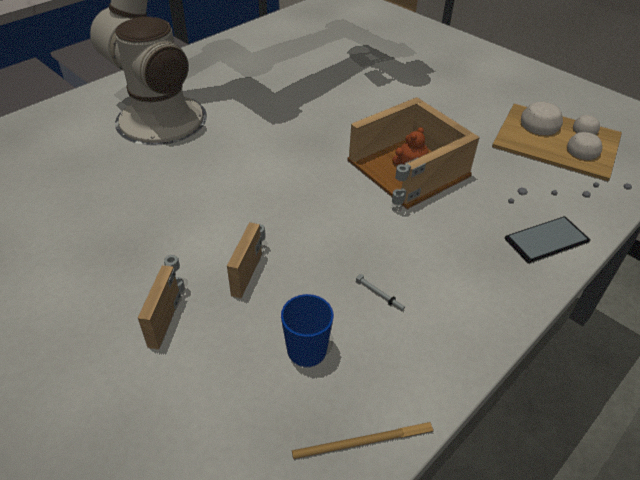

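View pics/top0.png

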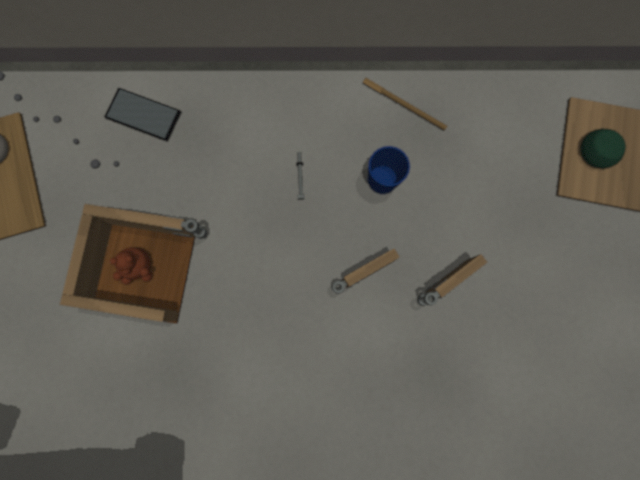

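View pics/wrist0.png

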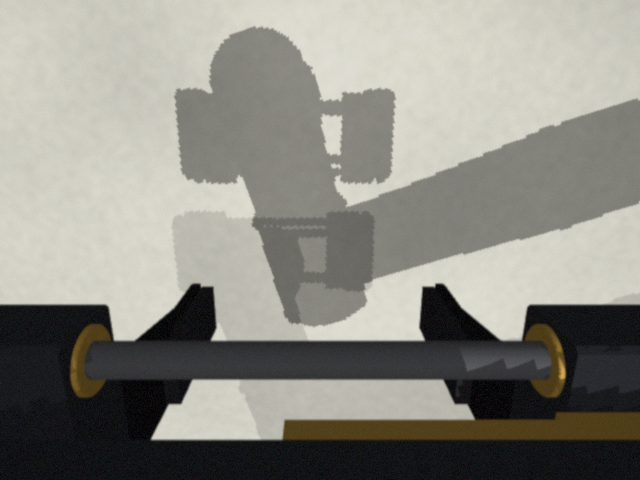

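The boards show at (247,260) and (160,305) in the scene view, and at (365,270) and (455,280) from the top. The frame is at (415,150) in the scene view, with its knuckles near (402,172). I'll zoom in on the knuckles and measure.

```bash
cat > h.py <<'E'
import numpy as np,cv2
def load(n):
    z=np.load(n);return z["im"],z["d"],z["K"],z["T"]
def cloud(d,K,T):
    v,u=np.mgrid[0:480,0:640]
    P=np.stack([(u-K[0,2])/K[0,0]*d,(v-K[1,2])/K[1,1]*d,d],-1)
    return P@T[:3,:3].T+T[:3,3]
def proj(p,K,T):
    q=(np.atleast_2d(p)-T[:3,3])@T[:3,:3];q=q@K.T
    return q[:,:2]/q[:,2:]
E
python3 - <<'E'
from h import *
im,d,K,T=load("scene0.npz")
a=cv2.resize(im[210:360,130:280],(450,450),interpolation=cv2.INTER_CUBIC)
b=cv2.resize(im[90:220,340:490],None,fx=3,fy=3,interpolation=cv2.INTER_CUBIC)
b=cv2.copyMakeBorder(b,0,60,0,0,cv2.BORDER_CONSTANT)
cv2.imwrite("pics/crop_scene.png",np.hstack([a[:,:350],b])[:450,:,::-1])
im,d,K,T=load("top0.npz")
a=cv2.resize(im[230:320,320:500],None,fx=4,fy=4,interpolation=cv2.INTER_CUBIC)
cv2.imwrite("pics/crop_top.png",a[:,:,::-1])
P=cloud(d,K,T);
print("table z",np.median(P[200:230,230:290,2]))
for n,(r0,r1,c0,c1) in dict(mid=(235,305,320,408),right=(245,315,408,495)).items():
    Q=P[r0:r1,c0:c1].reshape(-1,3); t=Q[(Q[:,2]>.07)&(Q[:,2]<.1)]
    print(n,len(t),t.mean(0).round(4),np.median(t[:,2]))
    (c,wh,an)=cv2.minAreaRect((t[:,:2]*1000).astype(np.float32));print(c,wh,an)
Q=P[190:335,50:220].reshape(-1,3);t=Q[(Q[:,2]>.095)&(Q[:,2]<.115)];print(len(t),np.median(t[:,2]));print(cv2.minAreaRect((t[:,:2]*1000).astype(np.float32)))
E
```

```text
table z 0.0003879174775791028
mid 639 [ 0.5319 -0.1758  0.0804] 0.08050213743082124
(532.4197998046875, -176.36874389648438) (20.0622501373291, 110.47786712646484) 29.937580108642578
right 818 [ 0.51   -0.3321  0.0799] 0.0801741774003949
(507.9979553222656, -331.44097900390625) (23.35047149658203, 137.4503631591797) 35.94994354248047
3606 0.1020392522070726
((538.5224609375, 268.5162353515625), (219.95684814453125, 191.86483764648438), 81.1014633178711)
```

View pics/crop_scene.png

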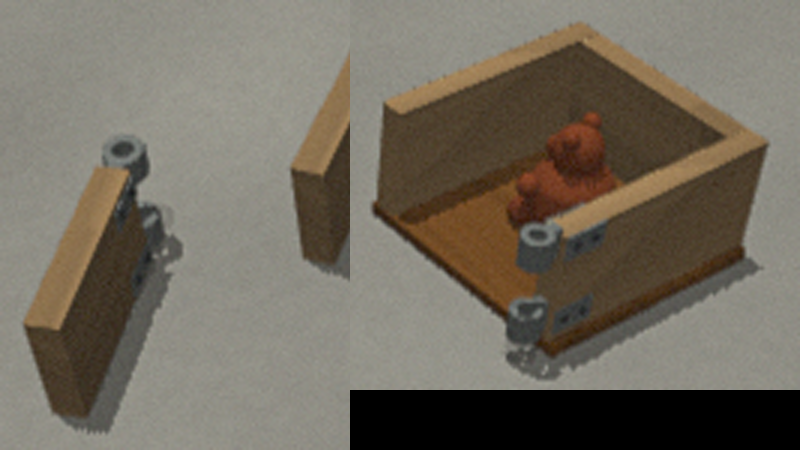

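View pics/crop_top.png

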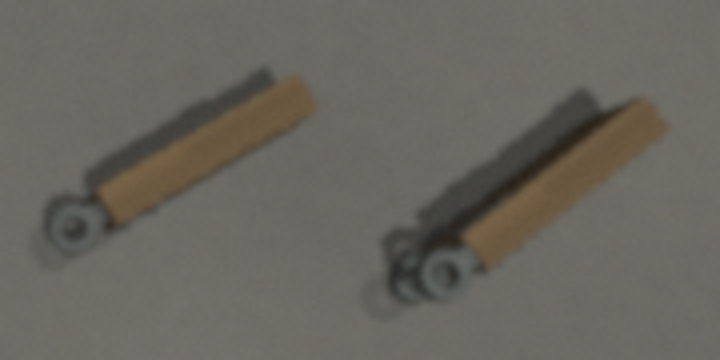

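The single-knuckle gate is the middle one: (365,270) from the top, with its knuckle at about (338,286). The other board, at (455,280) from the top, clearly has two knuckles. Next I'll get the frame's axis and yaw.

Run:
```python
from h import *
im,d,K,T=load("top0.npz");P=cloud(d,K,T)
Q=P[190:240,60:220].reshape(-1,3);t=Q[(Q[:,2]>.096)&(Q[:,2]<.104)]
# jamb wall: along ~81deg
a=np.deg2rad(81.1);e=np.array([np.cos(a),np.sin(a)])
s=t[:,:2]@e; n=t[:,:2]@np.array([-e[1],e[0]])
m=(s>s.min()+.03)&(s<s.max()-.03)&(n<n.min()+.022);w=t[m,:2]
vx,vy,x0,y0=cv2.fitLine((w*1000).astype(np.float32),cv2.DIST_L2,0,.01,.01).ravel();print("jamb line",np.rad2deg(np.arctan2(vy,vx)),x0,y0,m.sum())
k=Q[(Q[:,2]>.1045)&(Q[:,2]<.11)];print("knuckle",len(k),cv2.minEnclosingCircle((k[:,:2]*1000).astype(np.float32)),k.mean(0))
for n in("scene","top"):
    im,d,K,T=load(n+"0.npz");P=cloud(d,K,T)
    rc={"scene":(160,185,390,415),"top":(215,238,180,205)}[n]
    k=P[rc[0]:rc[1],rc[2]:rc[3]].reshape(-1,3);k=k[(k[:,2]>.1035)&(k[:,2]<.109)]
    print(n,len(k),cv2.minEnclosingCircle((k[:,:2]*1000).astype(np.float32)))
im,d,K,T=load("top0.npz");P=cloud(d,K,T);print("cup",P[150:185,370:405][P[150:185,370:405,2]>.085].mean(0))
```

```text
jamb line 81.48278 621.32874 255.07797 822
knuckle 164 ((603.3839111328125, 255.81277465820312), 109.11705017089844) [0.61184304 0.21853939 0.10576865]
scene 80 ((607.1700439453125, 169.00643920898438), 23.329673767089844)
top 118 ((608.9262084960938, 163.29696655273438), 16.7883358001709)
cup [ 0.71161904 -0.19798097  0.12657112]
```

>>> move_arm(
  series=[
    [[0,0,-0.66,0.83,-0.9,0,1],[0,0,-0.66,0.83,-0.9,0,1],[0,0,-0.66,0.83,-0.9,0,1],[0,0,-0.66,0.83,-0.9,0,1],[0,0,-0.66,0.83,-0.9,0,1],[0,0,-0.66,0.83,-0.9,0,1],[0,0,-0.66,0.83,-0.9,0,1],[0,0,-0.66,0.83,-0.9,0,1],[0,0,0,0,0,0,1]],
  ],
)

```text
time_s: 1.27
tcp_pos: [0.5325, 0.2207, 0.2885]
ee_rot: [[-0.004, -0.878, -0.479], [-0.003, -0.479, 0.878], [-1.0, 0.005, -0.001]]
wrist_force: [0.1, 1.1, -0.2]
gripper_width: 1.003
```

>>> move_arm(
  series=[
    [[0,0,0,0.5,-0.5,0,1],[0,0,0,0.5,-0.5,0,1],[0,0,0,0,0,0,1],[0,0,0,0,0,0,1]],
  ],
)

```text
time_s: 1.78
tcp_pos: [0.5924, 0.1609, 0.2871]
ee_rot: [[-0.007, -0.876, -0.481], [-0.003, -0.481, 0.876], [-1.0, 0.008, 0.001]]
wrist_force: [0.4, -0.2, -0.3]
gripper_width: 0.999
```

```bash
cat > snap.py <<'E'
import sys
from station import r, viewer, spotter
from h import *
for a in sys.argv[1:]:
    c,n=a.split(":")
    p=viewer.camera_params(c);im,d=viewer.capture(c);cv2.imwrite(f"pics/{n}.png",im[:,:,::-1]);np.savez(f"{n}.npz",im=im,d=d,K=p["mtx"],T=p["pose"])
s=r.sense();print(s["time_s"],s["tcp_pos"].round(4),s["joints"].round(1),abs(s["joint_velocities"]).max())
E
python3 snap.py wrist:w1
```

```text
1.825 [0.5922 0.161  0.2871] [ 30.3  21.3  -1.4  -0.  -67.7  -1.5] 0.47063204390057833
```

View pics/w1.png

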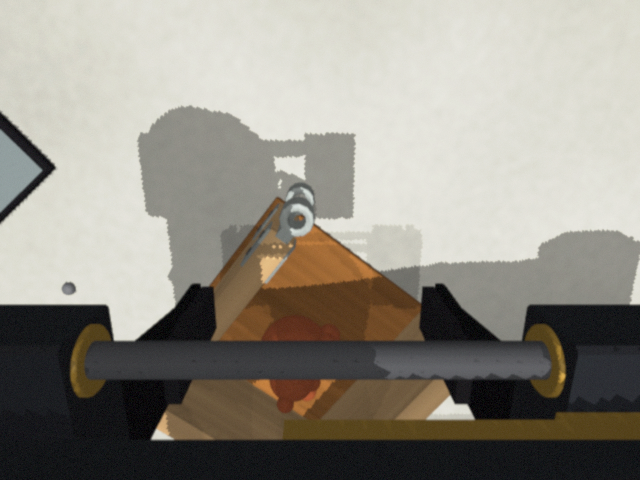

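The frame's upper knuckle ring shows at about (297,219). I'll crop the ring in every view.

Run:
```python
from h import *
out=[]
for n,(c,r) in {"w1":(297,219),"scene0":(403,172),"top0":(192,226)}.items():
    im,d,K,T=load(n+".npz")
    h=20;a=cv2.resize(im[r-h:r+h,c-h:c+h],(400,400),interpolation=cv2.INTER_LANCZOS4)
    for i in range(0,400,50): cv2.line(a,(i,0),(i,6),(255,0,0),1);cv2.line(a,(0,i),(6,i),(255,0,0),1)
    out.append(a)
    P=cloud(d,K,T)[r-h:r+h,c-h:c+h]
o=np.hstack(out);cv2.imwrite("pics/rings.png",cv2.resize(o,(798,266))[:,:,::-1]);
cv2.imwrite("pics/ring_w.png",out[0][:,:,::-1])
```

```text
(no output)
```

View pics/rings.png

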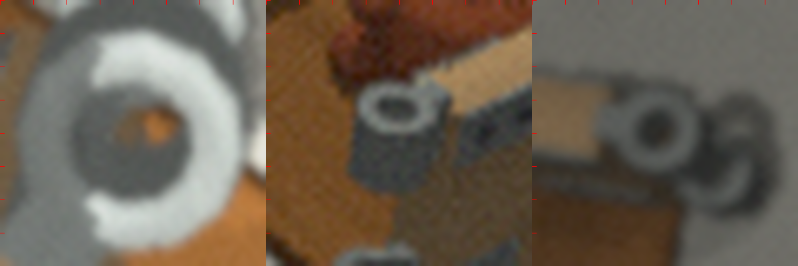

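View pics/ring_w.png

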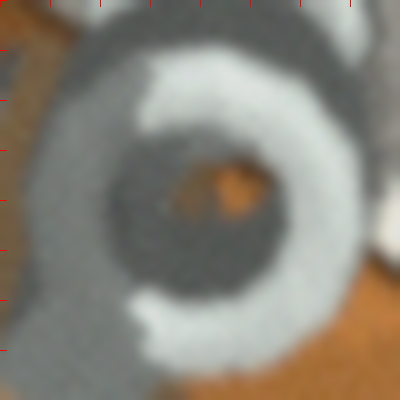

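```bash
cat >> h.py <<'E'
def ray(px,K,T):
    v=T[:3,:3]@np.linalg.solve(K,[px[0],px[1],1]);return T[:3,3],v/np.linalg.norm(v)
def atz(px,z,K,T):
    o,v=ray(px,K,T);return o+v*(z-o[2])/v[2]
def tri(L):
    A=0;b=0
    for px,K,T in L:
        o,v=ray(px,K,T);M=np.eye(3)-np.outer(v,v);A=A+M;b=b+M@o
    return np.linalg.solve(A,b)
E
python3 - <<'E'
from h import *
V={"w1":(296.25,219.75),"scene0":(402.5,167.6),"top0":(190.3,225.2)}
L=[]
for n,px in V.items():
    im,d,K,T=load(n+".npz");L.append((px,K,T));print(n,atz(px,.106,K,T).round(4))
print(tri(L).round(4), [tri([L[i],L[j]]).round(4).tolist() for i,j in((0,1),(0,2),(1,2))])
# yaw of jamb from wrist
im,d,K,T=load("w1.npz");P=cloud(d,K,T);Q=P[180:340,150:330].reshape(-1,3);t=Q[(Q[:,2]>.098)&(Q[:,2]<.104)];print(len(t),cv2.minAreaRect((t[:,:2]*1000).astype(np.float32)))
np.save("t.npy",t)
im,d,K,T=load("scene0.npz");P=cloud(d,K,T)
Q=P[95:215,345:480].reshape(-1,3);t=Q[(Q[:,2]>.096)&(Q[:,2]<.104)]
a=np.deg2rad(81.1);e=np.array([np.cos(a),np.sin(a)])
s=t[:,:2]@e; n=t[:,:2]@np.array([-e[1],e[0]])
print(np.ptp(s),np.ptp(n))
m=(s>s.min()+.03)&(s<s.max()-.03)&(n<np.percentile(n,1)+.021);w=t[m,:2]
vx,vy,x0,y0=cv2.fitLine((w*1000).astype(np.float32),cv2.DIST_HUBER,0,.01,.01).ravel();print("jamb line",np.rad2deg(np.arctan2(vy,vx)),x0,y0,m.sum())
E
```

```text
w1 [0.6076 0.1585 0.106 ]
scene0 [0.6078 0.1584 0.106 ]
top0 [0.6059 0.1592 0.106 ]
[0.6069 0.1594 0.1046] [[0.6076, 0.1586, 0.1058], [0.6071, 0.1604, 0.1], [0.6064, 0.1599, 0.1043]]
3383 ((615.795654296875, 208.2827911376953), (124.20067596435547, 23.755115509033203), 80.469970703125)
0.2214949502812824 0.1956908623247035
jamb line 81.57078 626.28186 252.38693 554
```

>>> move_arm(
  series=[
    [[0,0,0,-0.17,-0.98,0,1],[0,0,0,-0.17,-0.98,0,1],[0,0,0,-0.17,-0.98,0,1],[0,0,0,-0.17,-0.98,0,1],[0,0,0,-0.17,-0.98,0,1],[0,0,0,-0.15,-0.7,0,1],[0,0,0,0,0,0,1],[0,0,0,0,0,0,1]],
  ],
)

```text
time_s: 2.82
tcp_pos: [0.5267, -0.1732, 0.2886]
ee_rot: [[-0.004, -0.867, -0.499], [-0.003, -0.499, 0.867], [-1.0, 0.005, -0.0]]
wrist_force: [0.1, 0.3, 1.1]
gripper_width: 1.001
```

```bash
python3 snap.py wrist:w2 top:t2
```

```text
2.925 [ 0.527  -0.1728  0.2886] [ -1.3  15.4  -9.9   0.2 -64.9  31.2] 0.21019917436128235
```

View pics/w2.png

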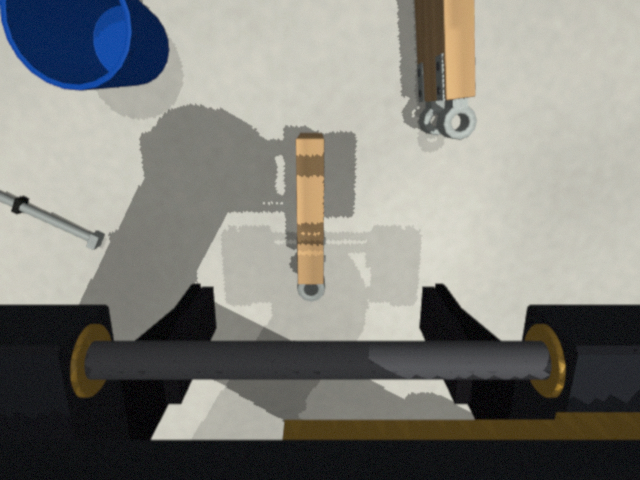

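The single-knuckle gate runs from (310,135) to (311,288), almost lined up with the jaws. The two-knuckle board is at the upper right (458,120).

Run:
```python
from h import *
im,d,K,T=load("w2.npz");P=cloud(d,K,T)
Q=P[120:305,280:345].reshape(-1,3);t=Q[(Q[:,2]>.076)&(Q[:,2]<.084)]
print(len(t),np.median(t[:,2]));print(cv2.minAreaRect((t[:,:2]*1000).astype(np.float32)))
w=(t[:,:2]*1000).astype(np.float32);l=cv2.fitLine(w,cv2.DIST_HUBER,0,.01,.01).ravel();print(np.rad2deg(np.arctan2(l[1],l[0])),l)
from station import r
R=r.sense()["ee_rot"];print(np.rad2deg(np.arctan2(R[1,1],R[0,1])),R[:,0])
# two-view heights: free-end top corners in wrist & top
k=P[275:300,295:328];kk=k[(k[...,2]>.045)&(k[...,2]<.06)];print("knuckle top",len(kk),np.median(kk[:,2]),cv2.minEnclosingCircle((kk[:,:2]*1000).astype(np.float32)))
```

```text
3955 0.07964050784414028
((533.6328125, -176.3970947265625), (19.820322036743164, 109.90641784667969), 30.169191360473633)
-60.1859 [ 4.9718741e-01 -8.6764318e-01  5.3487091e+02 -1.7925528e+02]
-150.0378848817253 [-0.00389412 -0.00260569 -0.99998902]
knuckle top 305 0.05220941718121008 ((497.9051818847656, -114.70133209228516), 11.779004096984863)
```

>>> move_arm(
  series=[
    [[0.02,-0.03,0,0.11,-0.06,0,1],[0,0,0,0,0,-0.7,1],[0,0,0,0,0,-0.7,1],[0,0,0,0,0,-0.7,1],[0,0,0,0,0,0,1],[0,0,0,0,0,0,1]],
  ],
)

```text
time_s: 3.68
tcp_pos: [0.5393, -0.1725, 0.1625]
ee_rot: [[0.009, -0.861, -0.508], [-0.001, -0.508, 0.861], [-1.0, -0.007, -0.006]]
wrist_force: [-0.3, -0.1, -1.0]
gripper_width: 1.0
```

>>> move_arm(
  series=[
    [[0.01,0.06,-0.07,-0.1,-0.06,-0.3,1],[0,0,0,0,0,0,1],[0,0,0,0,0,0,1]],
  ],
)

```text
time_s: 4.05
tcp_pos: [0.5349, -0.1764, 0.1468]
ee_rot: [[0.007, -0.866, -0.499], [-0.0, -0.499, 0.866], [-1.0, -0.006, -0.004]]
wrist_force: [0.7, 0.6, -0.2]
gripper_width: 0.999
```

```bash
python3 -c "
from station import r
import numpy as np
s=r.sense();R=s['ee_rot'];print(s['tcp_pos'].round(4),R[:,0].round(4),np.rad2deg(np.arctan2(R[1,1],R[0,1])))"
```

```text
[ 0.5349 -0.1764  0.1468] [ 7.2e-03 -4.0e-04 -1.0e+00] -150.034081333036
```

Now the rest of the way down, about 38 mm.

>>> move_arm(
  series=[
    [[0,0.05,0,-0.03,0,-0.35,1],[0,0,0,0,0,-0.35,1],[0,0,0,0,0,0,1],[0,0,0,0,0,0,1]],
  ],
)

```text
time_s: 4.55
tcp_pos: [0.5351, -0.1769, 0.1074]
ee_rot: [[0.007, -0.866, -0.5], [-0.001, -0.5, 0.866], [-1.0, -0.005, -0.005]]
wrist_force: [1.0, 0.3, -0.1]
gripper_width: 0.997
```

```bash
cat > st.py <<'E'
from station import r
import numpy as np
s=r.sense();R=s['ee_rot'];print(s["time_s"],s['tcp_pos'].round(4),R[:,0].round(4),np.rad2deg(np.arctan2(R[1,1],R[0,1])).round(2),s["wrist_force"].round(2),s["moment"].round(2),s["gripper_width"].round(3))
E
python3 st.py
```

```text
Traceback (most recent call last):
  File "st.py", line 3, in <module>
    s=r.sense();R=s['ee_rot'];print(s["time_s"],s['tcp_pos'].round(4),R[:,0].round(4),np.rad2deg(np.arctan2(R[1,1],R[0,1])).round(2),s["wrist_force"].round(2),s["moment"].round(2),s["gripper_width"].round(3))
                                                                                                                                                                                    ^^^^^^^^^^^^^^^^^^^^^^^^
AttributeError: 'float' object has no attribute 'round'
```

>>> move_arm(
  series=[
    [[0,0.07,0,-0.04,0,0.02,1],[0,0,0,0,0,0,0],[0,0,0,0,0,0,0],[0,0,0,0,0,0,0],[0,0,0,0,0,0,0],[0,0,0,0,0,0,0],[0,0,0,0,0,0,0],[0,0,0,0,0,0,0]],
  ],
)

```text
time_s: 5.55
tcp_pos: [0.5336, -0.177, 0.1111]
ee_rot: [[0.001, -0.866, -0.5], [-0.002, -0.5, 0.866], [-1.0, 0.0, -0.002]]
wrist_force: [0.1, -0.5, 0.5]
gripper_width: 0.29
```

```bash
sed -i 's/s\["gripper_width"\].round(3)/s["gripper_width"]/' st.py; python3 st.py
```

```text
5.55 [ 0.5336 -0.177   0.1111] [ 9.0e-04 -1.8e-03 -1.0e+00] -149.99 [ 0.05 -0.53  0.52] [ 0.08  0.01 -0.03] 0.28996160346055927
```

>>> move_arm(
  series=[
    [[0,0,0,0,0,0,0],[0,0,0,0,0,0,0],[0,0,0,0,0,0,0],[0,0,0,0,0,0,0]],
  ],
)

```text
time_s: 6.05
tcp_pos: [0.5337, -0.1769, 0.1111]
ee_rot: [[0.001, -0.866, -0.5], [-0.002, -0.5, 0.866], [-1.0, 0.0, -0.002]]
wrist_force: [0.3, -0.6, -0.0]
gripper_width: 0.225
```

```bash
python3 st.py
```

```text
6.05 [ 0.5337 -0.1769  0.1111] [ 0.001  -0.0018 -1.    ] -149.98 [ 0.28 -0.6  -0.05] [ 0.   -0.07  0.03] 0.22465860865933843
```

>>> move_arm(
  series=[
    [[0,0,0,0,0,0.5,0],[0,0,0,0,0,0.6,0],[0,0,-0.8,0.14,0.5,0,0],[0,0,-0.8,0.14,0.5,0,0],[0,0,-0.8,0.14,0.5,0,0],[0,0,-0.8,0.14,0.5,0,0],[0,0,-0.8,0.14,0.5,0,0],[0,0,-0.8,0.14,0.5,0,0],[0,0,0,0,0,0,0],[0,0,0,0,0,0,0],[0,0,0,0,0,0,0]],
  ],
)

```text
time_s: 7.42
tcp_pos: [0.5771, 0.0078, 0.1699]
ee_rot: [[-0.018, -0.985, 0.174], [0.007, 0.174, 0.985], [-1.0, 0.019, 0.004]]
wrist_force: [1.2, -0.4, -3.3]
gripper_width: 0.228
```

```bash
python3 st.py; python3 snap.py wrist:w3 top:t3 scene:s3
```

```text
7.425 [0.5771 0.0078 0.1699] [-0.0178  0.0072 -0.9998] 169.97 [ 1.2  -0.44 -3.27] [ 0.08 -0.1  -0.  ] 0.22762598126533937
7.575 [0.5774 0.0077 0.1702] [ 16.5  24.4 -14.7  -0.9 -51.7 -26.1] 0.35259158292676146
```

View pics/s3.png

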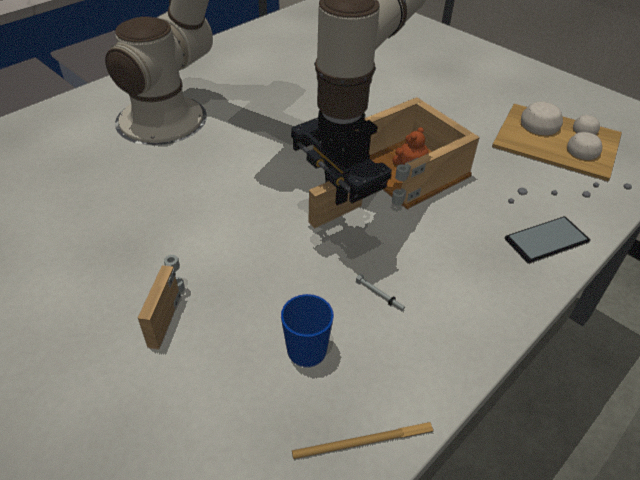

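View pics/w3.png

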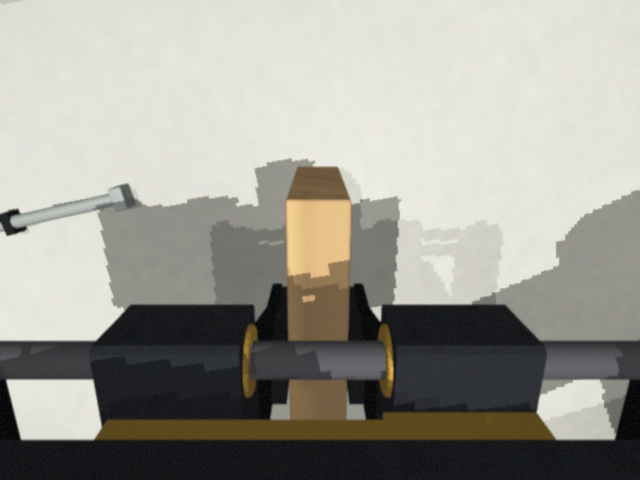

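View pics/t3.png

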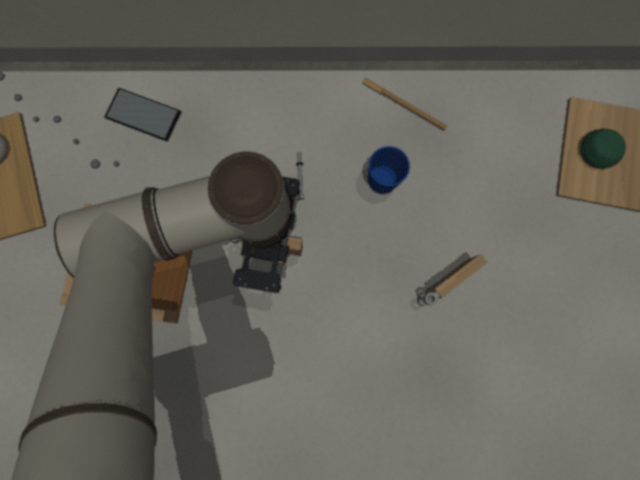

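The gate is held, with its free end at (318,185) in the wrist view. The tool has tilted about 1°, so I'll straighten it and move in front of the gap at roughly final height.

>>> move_arm(
  series=[
    [[-0.05,-0.13,0.21,0.17,0.3,-0.5,0],[0,0,0,0,0,0,0],[0,0,0,0,0,0,0],[0,0,0,0,0,0,0]],
  ],
)

```text
time_s: 8.07
tcp_pos: [0.5885, 0.024, 0.1419]
ee_rot: [[0.005, -0.989, 0.147], [0.0, 0.147, 0.989], [-1.0, -0.004, 0.001]]
wrist_force: [1.0, -0.5, -2.8]
gripper_width: 0.228
```

```bash
python3 st.py
```

```text
8.075 [0.5885 0.024  0.1419] [ 4.6e-03  3.0e-04 -1.0e+00] 171.53 [ 1.03 -0.55 -2.84] [ 0.04 -0.06  0.02] 0.22849115628065045
```

>>> move_arm(
  series=[
    [[0,0.03,0.02,-0.02,0.08,-0.13,0],[0,0,0,0,0,0,0],[0,0,0,0,0,0,0],[0,0,0,0,0,0,0]],
  ],
)

```text
time_s: 8.57
tcp_pos: [0.5875, 0.0287, 0.135]
ee_rot: [[0.002, -0.989, 0.145], [0.001, 0.145, 0.989], [-1.0, -0.002, 0.001]]
wrist_force: [-0.4, -0.5, -2.8]
gripper_width: 0.222
```

```bash
python3 st.py; python3 snap.py wrist:w4 scene:s4
cat > inhand.py <<'E'
import sys
from h import *
from station import r
s=r.sense();R=s["ee_rot"];p=s["tcp_pos"]
im,d,K,T=load(sys.argv[1]+".npz");P=cloud(d,K,T)
# top-face points: project by tool
Q=P[150:300,275:365].reshape(-1,3)
q=(Q-p)@R  # tool coords
m=(abs(q[:,1])<.014)&(abs(q[:,0]-.0311)<.004)&(q[:,2]<-.02)
z=q[m];print("n",m.sum(),"tool-x of top med",np.median(z[:,0]),"world z top",np.median(Q[m][:,2]),"y mid",(np.percentile(z[:,1],1)+np.percentile(z[:,1],99))/2,"y range",np.percentile(z[:,1],[1,99]),"free end tool z",np.percentile(z[:,2],1))
A=np.c_[Q[m][:,:2]-Q[m][:,:2].mean(0),np.ones(m.sum())];c=np.linalg.lstsq(A,Q[m][:,2],rcond=None)[0];print("top normal slope x,y (world)",c[:2].round(4))
# edge midline yaw
zz=[]
for a in np.arange(-.054,-.03,.002):
    k=z[(z[:,2]>=a)&(z[:,2]<a+.002)]
    if len(k)>20: zz.append((a+.001,(k[:,1].min()+k[:,1].max())/2))
zz=np.array(zz);print("midline in tool: y at 0, slope deg",np.polyfit(zz[:,0],zz[:,1],1)[1],np.rad2deg(np.arctan(np.polyfit(zz[:,0],zz[:,1],1)[0])))
E
python3 inhand.py w4
```

```text
8.575 [0.5875 0.0287 0.135 ] [ 0.0023  0.001  -1.    ] 171.66 [-0.36 -0.53 -2.85] [ 0.01 -0.09 -0.06] 0.22204920490071042
8.675 [0.5876 0.0287 0.135 ] [ 18.6  27.4 -16.1  -0.  -46.3 -26.9] 0.05929974108676221
n 6582 tool-x of top med 0.03154123412174166 world z top 0.10344737888811059 y mid 0.0005336204200481962 y range [-0.00920809  0.01027533] free end tool z -0.05468179992541844
top normal slope x,y (world) [0.0036 0.008 ]
midline in tool: y at 0, slope deg 0.0006162548679340782 0.12963855499424687
```

Run:
```python
from h import *
im,*_=load("s4.npz");cv2.imwrite("pics/s4c.png",cv2.resize(im[130:250,300:440],None,fx=5,fy=5,interpolation=cv2.INTER_CUBIC)[:,:,::-1])
```

```text
(no output)
```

View pics/s4c.png

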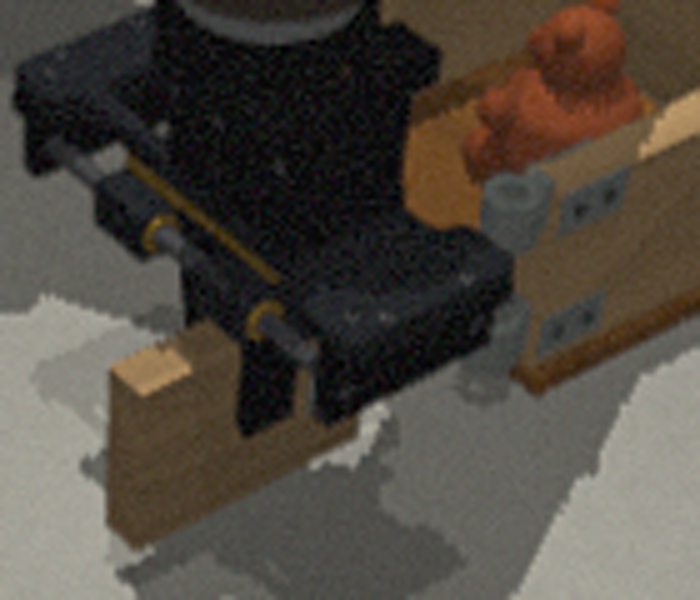

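The scene view can't see the gap, because the gripper hides it. I'll raise the gate well clear and take the same wrist camera, in the same tool orientation, over the hinge. Hinge and gate will then be measured in one frame, so camera-calibration errors cancel.

>>> move_arm(
  series=[
    [[0,0,0,0,0,0.95,0],[0,0,0,0,0,0.95,0],[0,0,0,0,0,0.95,0],[0,0,0,0.14,0.95,0,0],[0,0,0,0.14,0.95,0,0],[0,0,0,0.14,0.95,0,0],[0,0,0,0.14,0.95,0,0],[0,0,0,0,0,0,0],[0,0,0,0,0,0,0],[0,0,0,0,0,0,0]],
  ],
)

```text
time_s: 9.93
tcp_pos: [0.6189, 0.261, 0.3111]
ee_rot: [[0.001, -0.989, 0.15], [0.002, 0.15, 0.989], [-1.0, -0.0, 0.002]]
wrist_force: [0.2, 0.6, -3.0]
gripper_width: 0.227
```

```bash
python3 st.py; python3 snap.py wrist:w5; python3 inhand.py w5
```

```text
9.925 [0.6189 0.261  0.3111] [ 5.e-04  2.e-03 -1.e+00] 171.4 [ 0.22  0.63 -2.96] [-0.   -0.02 -0.03] 0.22700944185921648
9.975 [0.6189 0.2608 0.3112] [ 36.6  26.    9.5  -0.1 -73.4 -45.2] 0.26859303008288776
n 6571 tool-x of top med 0.03165441847318925 world z top 0.2794541218110882 y mid 0.000457289953689724 y range [-0.00928249  0.01019707] free end tool z -0.05443125680159439
top normal slope x,y (world) [0.0005 0.011 ]
midline in tool: y at 0, slope deg 0.000441217597509798 -0.05021998438314649
```

View pics/w5.png

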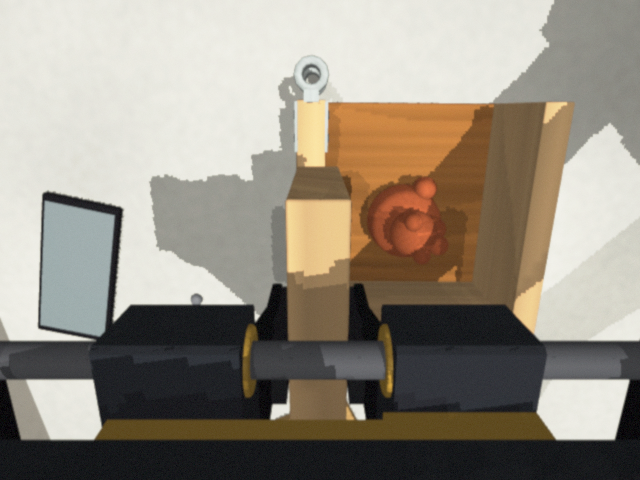

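The frame ring is at (311,75), the jamb top runs down from (311,100), and the gate top lies below it. All are in one picture.

Run:
```python
from h import *
from station import r
s=r.sense();R=s["ee_rot"];p=s["tcp_pos"]
im,d,K,T=load("w5.npz");P=cloud(d,K,T)
a=cv2.resize(im[52:102,286:336],(500,500),interpolation=cv2.INTER_LANCZOS4)
for i in range(0,500,50): cv2.line(a,(i,0),(i,500),(255,0,0),1);cv2.line(a,(0,i),(500,i),(255,0,0),1)
cv2.imwrite("pics/r5.png",a[:,:,::-1])
def slope(Q):
    A=np.c_[Q[:,:2]-Q[:,:2].mean(0),np.ones(len(Q))];return np.linalg.lstsq(A,Q[:,2],rcond=None)[0][:2].round(4)
J=P[102:160,290:332].reshape(-1,3);J=J[(J[:,2]>.095)&(J[:,2]<.109)]
print("jamb",len(J),np.median(J[:,2]),slope(J),cv2.fitLine((J[:,:2]*1000).astype(np.float32),2,0,.01,.01).ravel())
q=(J-p)@R
pts=[]
for a in np.arange(np.percentile(q[:,2],3),np.percentile(q[:,2],97),.003):
    k=q[(q[:,2]>=a)&(q[:,2]<a+.003)];pts.append((a+.0015,(k[:,1].min()+k[:,1].max())/2,np.ptp(k[:,1])))
pts=np.array(pts);f=np.polyfit(pts[:,0],pts[:,1],1);print("jamb midline tool y=",f,np.rad2deg(np.arctan(f[0])),pts[:,2].round(4))
B=P[110:290,330:600].reshape(-1,3);B=B[(B[:,2]>.097)&(B[:,2]<.107)];print("walltops slope",len(B),slope(B),np.median(B[:,2]))
F=P[110:250,350:480].reshape(-1,3);F=F[(F[:,2]<.02)&(F[:,2]>.005)];print("base slope",len(F),slope(F),np.median(F[:,2]))
Ta=P[10:90,60:280].reshape(-1,3);Ta=Ta[abs(Ta[:,2])<.012];print("table",slope(Ta),np.median(Ta[:,2]))
k=P[52:102,286:336].reshape(-1,3);k=k[(k[:,2]>.102)&(k[:,2]<.110)];
np.save("k.npy",k);print("ring",np.median(k[:,2]))
for px in [(311.2,74.8)]:
    w=atz(px,.106,K,T);print(w,(w-p)@R)
```

```text
jamb 1876 0.10164801417182731 [-0.0071  0.0006] [1.5326585e-01 9.8818499e-01 6.1312762e+02 1.9487663e+02]
jamb midline tool y= [-0.00327328 -0.00432023] -0.18754462584090137 [0.0226 0.0219 0.0238 0.0231 0.0222 0.0222 0.0223 0.0232 0.0224 0.0225
 0.0226 0.0191 0.0192]
walltops slope 5626 [-0.0409  0.0055] 0.10162182719586427
base slope 13511 [-0.0012  0.0007] 0.01170442239014996
table [-0.0009  0.0004] -0.00044172728173161313
ring 0.10542390651657191
[0.60738899 0.15979251 0.106     ] [ 0.20497281 -0.00367546 -0.1020191 ]
```

View pics/r5.png

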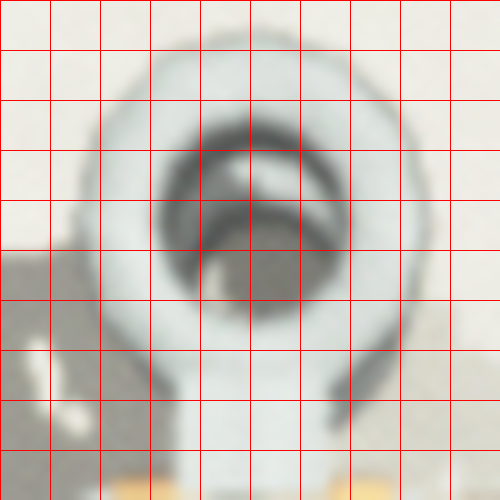

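Run:
```python
from h import *
def slope(Q):
    A=np.c_[Q[:,:2]-Q[:,:2].mean(0),np.ones(len(Q))];return np.linalg.lstsq(A,Q[:,2],rcond=None)[0][:2]
im,d,K,T=load("w2.npz");P=cloud(d,K,T)
Q=P[120:305,290:335].reshape(-1,3);Q=Q[(Q[:,2]>.074)&(Q[:,2]<.086)];sl=slope(Q);print("w2 gate slope along dir",sl@np.array([.4977,-.8674]),len(Q),sl)
for n in("w3","w4","w5"):
    im,d,K,T=load(n+".npz");P=cloud(d,K,T)
    col=P[203:300,292:345]; 
    print(n,[ (i+203, np.median(col[i:i+8,:,2]).round(5), np.median(col[i:i+8,:,1]).round(4)) for i in range(0,90,15)], (im[203:300:15,318]).sum(1))
# ring ellipse
im,d,K,T=load("w5.npz");g=cv2.cvtColor(im,cv2.COLOR_RGB2GRAY)
c=np.array([311.,73.])
ang=np.deg2rad(np.arange(0,360,4));G=cv2.resize(g,None,fx=8,fy=8,interpolation=cv2.INTER_CUBIC).astype(float)
def prof(a,c,rr): 
    x=c[0]+rr*np.cos(a);y=c[1]+rr*np.sin(a)
    return cv2.remap(g.astype(np.float32),x.astype(np.float32)[None],y.astype(np.float32)[None],cv2.INTER_CUBIC)[0]
rr=np.arange(5,14,.1)
pts=[]
for a in ang:
    pr=cv2.GaussianBlur(prof(a,c,rr)[None],(0,0),4)[0];dg=np.gradient(pr);i=dg[:80].argmax();pts.append(c+rr[i]*np.array([np.cos(a),np.sin(a)]))
pts=np.array(pts,np.float32);e=cv2.fitEllipseDirect(pts);print("bore",e)
print(np.hypot(*(pts-c).T).round(1))
rr=np.arange(13,22,.1);pts=[]
for a in ang:
    if 45<np.rad2deg(a)<135: continue
    pr=cv2.GaussianBlur(prof(a,c,rr)[None],(0,0),4)[0];dg=abs(np.gradient(pr));i=dg.argmax();pts.append(c+rr[i]*np.array([np.cos(a),np.sin(a)]))
pts=np.array(pts,np.float32);print(np.hypot(*(pts-c).T).round(1));print("outer",cv2.fitEllipseDirect(pts))
for px in [(311,72),(311,73),(311,74)]: print(px,atz(px,.106,K,T).round(4))
```

```text
w2 gate slope along dir 0.0003316356804231607 3955 [-0.00252039 -0.00182849]
w3 [(203, np.float64(0.13827), np.float64(-0.0436)), (218, np.float64(0.13817), np.float64(-0.039)), (233, np.float64(0.13825), np.float64(-0.0343)), (248, np.float64(0.13827), np.float64(-0.0295)), (263, np.float64(0.1383), np.float64(-0.0247)), (278, np.float64(0.13839), np.float64(-0.0197))] [552 560 559 552 549 361 280]
w4 [(203, np.float64(0.10343), np.float64(-0.023)), (218, np.float64(0.10356), np.float64(-0.0184)), (233, np.float64(0.10353), np.float64(-0.0137)), (248, np.float64(0.10352), np.float64(-0.0089)), (263, np.float64(0.10347), np.float64(-0.004)), (278, np.float64(0.10349), np.float64(0.001))] [550 561 552 556 563 349 281]
w5 [(203, np.float64(0.27941), np.float64(0.2094)), (218, np.float64(0.27951), np.float64(0.214)), (233, np.float64(0.27944), np.float64(0.2187)), (248, np.float64(0.27953), np.float64(0.2234)), (263, np.float64(0.27956), np.float64(0.2284)), (278, np.float64(0.27952), np.float64(0.2333))] [569 576 576 572 572 358 290]
bore ((310.97705078125, 73.4588623046875), (18.81494
[... 364 characters left out ...]
9.5  9.6  9.5  9.3  9.4  9.5  9.5  9.4  9.3
  9.2  9.2  9.4  9.2  9.1  9.3  9.2  9.2  9.1  8.9  9.1  8.9  9.2  9.1
  9.2  9.2  9.2  9.3  9.5  9.6]
[17.8 18.  18.  18.  18.1 18.  18.3 18.7 16.8 19.3 19.5 17.5 17.4 17.3
 17.6 17.8 17.4 17.  17.  17.  16.7 16.5 18.6 18.6 17.8 17.8 18.  17.9
 17.9 18.1 18.3 18.2 17.9 17.9 17.9 18.1 18.1 18.6 18.9 18.8 18.8 18.5
 18.4 18.7 18.6 18.8 18.9 18.7 18.6 18.3 18.4 18.3 18.5 18.5 18.1 17.8
 17.7 17.8 17.9 17.9 17.9 18.  18.1 17.7 17.5 17.7 17.8 17.7]
outer ((311.17291259765625, 72.82064056396484), (35.170448303222656, 37.11737060546875), 156.50547790527344)
(311, 72) [0.6073 0.1581 0.106 ]
(311, 73) [0.6073 0.1587 0.106 ]
(311, 74) [0.6074 0.1593 0.106 ]
```

The hinge axis is at (0.6073, 0.1589), and all the wrist views agree with the scene camera within 1 mm. The gate sits level and central in the hand. The target TCP is (0.597, 0.088, 0.134) with tool yaw 171.5°. Now I'll go back in front of the gap and down.

>>> move_arm(
  series=[
    [[0,0,0,-0.13,-0.97,0,0],[0,0,0,-0.13,-0.97,0,0],[0,0,0,-0.13,-0.97,0,0],[0,0,0,-0.13,-0.97,0,0],[0,0,0,0,0,-0.4,0],[0,0,0,0,0,-0.9,0],[0,0,0,0,0,-0.9,0],[0,0,0,0,0,-0.5,0],[0,0,0,0,0,0,0],[0,0,0,0,0,0,0],[0,0,0,0,0,0,0]],
  ],
)

```text
time_s: 11.35
tcp_pos: [0.5856, 0.0094, 0.1551]
ee_rot: [[0.02, -0.986, 0.164], [0.004, 0.164, 0.986], [-1.0, -0.019, 0.007]]
wrist_force: [-0.0, 0.1, -2.4]
gripper_width: 0.229
```

```bash
python3 st.py
```

```text
11.35 [0.5856 0.0094 0.1551] [ 0.0197  0.0041 -0.9998] 170.57 [-0.05  0.09 -2.38] [0.04 0.01 0.08] 0.22872198078977582
```

>>> move_arm(
  series=[
    [[-0.03,0.14,0.115,0.04,0.25,-0.33,0],[0,0,0,0,0,0,0],[0,0,0,0,0,0,0]],
  ],
)

```text
time_s: 11.72
tcp_pos: [0.5897, 0.0262, 0.1369]
ee_rot: [[0.005, -0.989, 0.146], [0.001, 0.146, 0.989], [-1.0, -0.004, 0.002]]
wrist_force: [0.4, -0.7, -2.2]
gripper_width: 0.228
```

```bash
python3 st.py
```

```text
11.725 [0.5897 0.0262 0.1369] [ 0.0046  0.0014 -1.    ] 171.6 [ 0.45 -0.66 -2.18] [ 0.06 -0.02  0.07] 0.22801349312346858
```

>>> move_arm(
  series=[
    [[-0.01,0.04,0,-0.04,0,-0.05,0],[0,0,0,0.04,0.27,0,0],[0,0,0,0.04,0.27,0,0],[0,0,0,0,0,0,0],[0,0,0,0,0,0,0]],
  ],
)

```text
time_s: 12.35
tcp_pos: [0.5925, 0.0617, 0.1342]
ee_rot: [[-0.0, -0.989, 0.145], [0.0, 0.145, 0.989], [-1.0, 0.0, 0.0]]
wrist_force: [0.5, -0.2, -2.4]
gripper_width: 0.228
```

```bash
python3 st.py
```

```text
12.35 [0.5925 0.0617 0.1342] [-3.e-04  2.e-04 -1.e+00] 171.67 [ 0.53 -0.18 -2.44] [ 0.02 -0.08  0.03] 0.22815506076742528
```

>>> move_arm(
  series=[
    [[0,0,-0.01,0.03,0.18,0,0],[0,0,0,0.02,0.15,0,0],[0,0,0,0,0,0,0],[0,0,0,0,0,0,0]],
  ],
)

```text
time_s: 12.85
tcp_pos: [0.5957, 0.0827, 0.1342]
ee_rot: [[-0.0, -0.989, 0.147], [0.0, 0.147, 0.989], [-1.0, 0.0, 0.0]]
wrist_force: [-0.8, 0.3, -3.6]
gripper_width: 0.228
```

```bash
python3 st.py
```

```text
12.85 [0.5957 0.0827 0.1342] [-4.e-04  1.e-04 -1.e+00] 171.56 [-0.75  0.29 -3.64] [ 0.08 -0.04 -0.01] 0.22781278650675185
```

>>> move_arm(
  series=[
    [[0,0,-0.01,0.02,0.09,0,0],[0,0,0,0,0,0,0],[0,0,0,0,0,0,0],[0,0,0,0,0,0,0]],
  ],
)

```text
time_s: 13.35
tcp_pos: [0.5969, 0.088, 0.1342]
ee_rot: [[-0.001, -0.989, 0.149], [0.0, 0.149, 0.989], [-1.0, 0.001, -0.0]]
wrist_force: [0.8, 0.4, -3.3]
gripper_width: 0.231
```

```bash
python3 st.py; python3 snap.py wrist:w6 scene:s6;python3 inhand.py w6
python3 - <<'E'
from h import *
im,*_=load("s6.npz");cv2.imwrite("pics/s6c.png",cv2.resize(im[110:240,310:450],None,fx=4.5,fy=4.5,interpolation=cv2.INTER_CUBIC)[:,:,::-1])
E
```

```text
13.35 [0.5969 0.088  0.1342] [-6.e-04  0.e+00 -1.e+00] 171.44 [ 0.75  0.4  -3.33] [ 0.11 -0.08  0.01] 0.23123592772729107
13.45 [0.5968 0.0879 0.1341] [ 23.7  28.7 -13.9  -0.  -47.5 -32.3] 0.1262234207561648
n 6583 tool-x of top med 0.03149303950739404 world z top 0.1026417629640728 y mid 0.0004602629696262286 y range [-0.00929834  0.01021886] free end tool z -0.05458869035025815
top normal slope x,y (world) [0.0027 0.0082]
midline in tool: y at 0, slope deg 0.00042311775934089933 -0.03957656081725353
```

View pics/s6c.png

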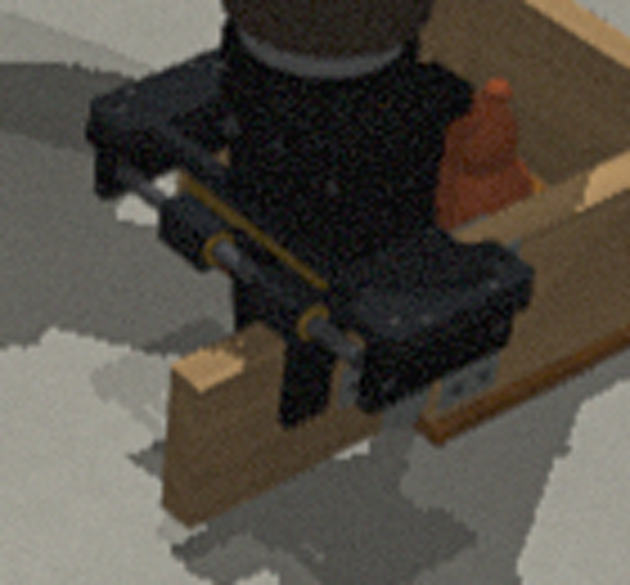

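View pics/w6.png

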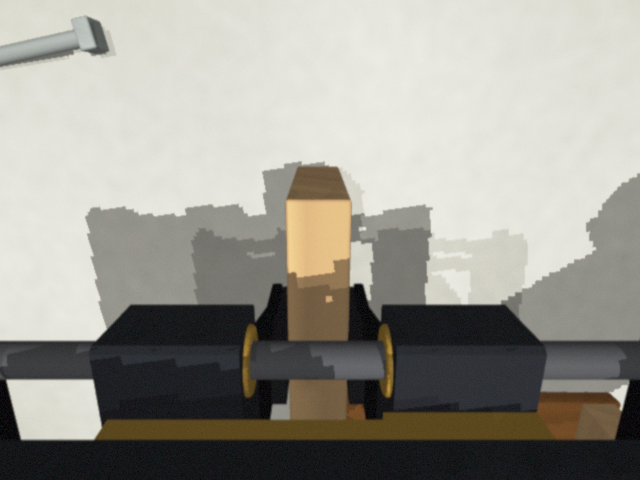

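The scene crop shows the gate pointing straight away from the jamb, with its free-end top corners at about (348.2,192.2) and (352.9,196.9). I'll check those against the predicted pose, using the camera that also located the hinge.

Run:
```python
from h import *
im,d,K,T=load("s6.npz")
H=np.array([.6073,.1588]);a=np.deg2rad(81.5-180);u=np.array([np.cos(a),np.sin(a)]);n=np.array([-u[1],u[0]])
def g(x,y,z): return np.r_[H+u*(x+71)/1000+n*y/1000,(z+23)/1000]
pts=[g(55,10,80),g(55,-10,80),g(55,10,0),g(55,-10,0)]
uv=proj(pts,K,T);print(uv.round(1))
h=cv2.resize(im[170:235,335:400],None,fx=9,fy=9,interpolation=cv2.INTER_CUBIC)
for p in uv: cv2.circle(h,(int((p[0]-335+.5)*9),int((p[1]-170+.5)*9)),3,(255,0,0),1)
cv2.imwrite("pics/chk.png",h[:,:,::-1])
```

```text
[[354.7 196.1]
 [347.9 190.3]
 [352.  227.8]
 [345.5 221.9]]
```

View pics/chk.png

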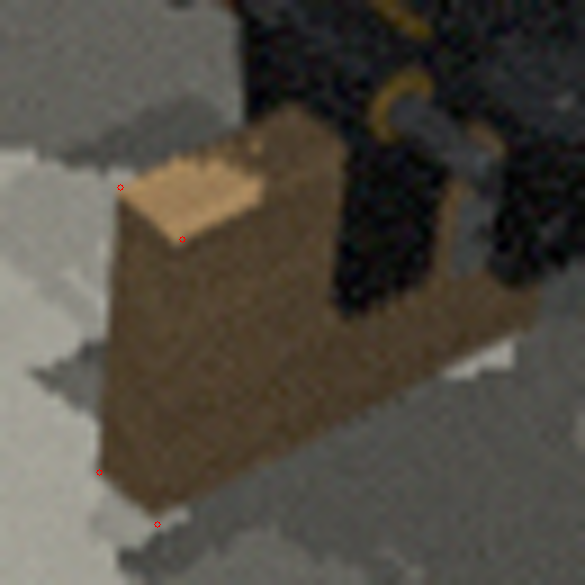

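The predicted corners match the picture within about 1 px (1 to 1.5 mm), and there are no contact forces. I'll hand in now.

```bash
python3 st.py; python3 -c "
from station import r
print(r.finish_job())"
```

```text
13.45 [0.5968 0.0879 0.1341] [-7.e-04  0.e+00 -1.e+00] 171.43 [ 0.5   0.13 -3.43] [ 0.07 -0.08  0.01] 0.22391902466816146
the job is handed in; nothing more can be done
None
```

I picked up the single-knuckle gate and brought it to the frame from the open side. I handed the job in at 13.5 s, still holding it upright with its knuckle in the frame's gap and the gate pointing straight away from the jamb.

**Checks that agreed:**
- **Tool position:** the tool is within about 0.2 mm of the position I worked out, with under 0.1° of tilt. The gate's underside is about 23 mm above the table.
- **Contact:** the wrist force shows only the gate's weight, roughly 3 N, so nothing is pressing on the frame.
- **Hinge axis:** the wrist and scene cameras agree on it within 1 mm.
- **Gate corners:** in the scene camera, the gate's free-end corners match the prediction within about 1 px (1 to 1.5 mm).

**Checks that disagreed or fell short:**
- **Top camera:** it put the hinge axis about 1.5 mm away from the other two, so I did not use it for the hinge position.
- **Gate slope:** one reading of the gate's top suggested about 0.5° of slope. Row-by-row depth showed it nearly level, so I treated that reading as noise.
- **Knuckles in the gap:** the gripper hides them from every camera, so their alignment is worked out from the measured frame and gate positions rather than seen directly.

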